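Hold a power module home on the sprung contact of a test jig

TASK

Re-arm the test jig by pressing its green button all the way down and letting it come back up. Then lay the blue-topped power module in the jig's lane with its brass contacts towards the sprung brass plunger, slide it along the lane until it pushes the plunger back and sits hard against both red stops, and keep pressing it there with the gripper: finish while holding it, do not let go. Leave the yellow-topped module and the other things on the bench where they are.

Things in the scene. Friction and masses are not known exactly. Their poses are not given: they have to be found in the camera images.
- jig: Test jig, fixed on the bench. Origin: centre of the underside of its 260 x 110 x 12 mm aluminium base plate; its x axis points along the lane towards the plunger, z up. From x = 55 to 125 mm stands the white plunger housing (90 mm wide, top at z = 62 mm) with the green button on it
- lane (a point): Point on the lane's floor (the plate's top, 12 mm above the bench), on its centre line, at x = -60 mm of the jig: a good place for the middle of the module. Black guide rails (jig x = -120 to +20 mm) have inner faces 50 mm apart; their lips flare outwards, to 27 mm above the bench and 66 mm apart at the most. The lane is open above and at its -x end. Axes as the jig's
- pusher (a joint): Travel of the sprung brass plunger between the red stops, in m: 0 = fully out, grows as it is pushed along the jig's +x. It is 15 mm in (0.015) when the module meets the stops. Spring about 3 N at first touch, 9 N at 15 mm
- pusher_face (a point): Centre of the plunger's flat nose (20 mm wide, 24 mm tall), 40 mm above the jig's underside; with the plunger out it is at x = +15 mm of the jig, 15 mm ahead of the stops
- rearm (a joint): Green push button on top of the plunger housing, in m: 0 = up, 0.008 = pressed fully down; sprung, about 6 N when fully down, comes back when released
- rearm_top (a point): Centre of the top face of the green button (32 mm across, faces up), at x = +98 mm, y = 0 of the jig
- module: Blue-topped power module, the one to be tested: 70 mm long (its x), 44 mm wide (its y), 56 mm tall, white plastic, plain vertical sides, 250 g give or take a third. Origin: centre of its underside. Its +x end has brass contact strips (and a brass patch near it on top), its -x end a red and a black socket that stand out 4 mm. It starts standing upright on the bench
- module_contacts (a point): Centre of the module's contact end: the middle of its +x face, 35 mm from the origin and 28 mm above the underside
- spare: Yellow-topped power module, to be left alone: the same shape and size as the blue-topped one. Origin: centre of its underside
- screwdriver: Screwdriver lying on the bench, to be left alone
- flux: Small jar, 44 mm across and 75 mm tall, to be left alone. Origin: centre of its underside
- meter: Yellow multimeter lying flat, 150 x 75 x 40 mm, to be left alone. Origin: centre of its underside
- stop: The two red stop blocks of the jig, fixed to it. Their faces, which the module's contact end must meet, are 30 mm along the jig's x from its origin, at y = 13 to 23 mm either side, up to 50 mm above the bench. Origin and axes: the same as the jig's

How it is judged:
On the way, in this order (a step that is already met when the one before it is completed fails the run):
1. the green button is pressed fully down (value of joint rearm above 0.0068 m), for 0.1 s.
2. the button is back up and the blue-topped module lies in the lane, contacts towards the plunger (y of module in the frame of jig between -0.006 and 0.006 m and z of module in the frame of jig between 0.008 and 0.018 m and angle between module's own z axis and vertical below 0.12 rad and angle between the x axis of module and the x axis of jig, either way round below 0.15 rad and x of module_contacts in the frame of jig between -0.09 and 0.034 m and value of joint rearm below 0.002 m), for 0.2 s.
At the end, for the whole second after the job is handed in: Blue module upright in the lane (in line to about 7 degrees, within 6 mm of the floor), contact end within 3 mm of the red stops and pressing them with over 0.5 N, plunger at least 12.5 mm in, fingers still pressing or gripping the module, nothing moving, button up (y of module in the frame of jig between -0.006 and 0.006 m and z of module in the frame of jig between 0.008 and 0.018 m and angle between module's own z axis and vertical below 0.12 rad and angle between the x axis of module and the x axis of jig, either way round below 0.15 rad and x of module_contacts in the frame of jig between 0.027 and 0.034 m and value of joint pusher above 0.0125 m and contact force between module and stop above 0.5 N and contact force between the fingers and module above 1 N and linear speed of module below 0.02 m/s and value of joint rearm below 0.002 m); the arm keeps its last pose, push and grip.
It fails at once if the yellow-topped module is moved more than 30 mm (distance of spare from where it was at the start of the episode above 0.03 m).
It fails at once if the screwdriver is moved more than 30 mm (distance of screwdriver from where it was at the start of the episode above 0.03 m).
It fails at once if the jar is moved more than 30 mm (distance of flux from where it was at the start of the episode above 0.03 m).
It fails at once if the multimeter is moved more than 30 mm (distance of meter from where it was at the start of the episode above 0.03 m).
It also fails if it takes over 54 s, if anything falls off the work surface, if the arm or the gripper's body presses on something with over 40 N, if the wrist force passes 120 N, or if a joint passes its speed limit or range.

ROBOT

A 7-joint arm with a two-finger parallel gripper is mounted at the origin on the work surface. World frame = base frame: x ahead of the robot, y to its left, z up, the work surface at z = 0. Lengths are in m, angles in rad, forces in N, time in s.
With the tool pointing down it reaches from about 0.4 to 0.9 m from the base axis. Payload 5.6 kg.
Tool frame: the origin (TCP) lies midway between the tips of the shut fingers; the grasp point (between the pads) lies 19 mm behind it; y points along the fingers, z is the direction in which the jaws open and shut, and the axes are right-handed (so a half turn about y gives the same grasp; the last joint's range is limited). The gripper opens to 92 mm and grips with 3 to 60 N. Pads are 20 mm wide; open, the fingers measure 128 mm over their backs; the gripper's body (75 mm by 189 mm) begins 69 mm behind the grasp point.
Start: joints at [-1.197, 0.468, -0.012, 1.603, 0.006, 1.071, -0.056], TCP at [0.263, 0.594, 0.215] pointing down, gripper open.
Joint ranges: [-2.53, 2.53], [-0.31, 2.02], [-1.57, 1.55], [0.28, 2.44], [-1.29, 4.43], [0.15, 1.84], [-2.92, 2.92]. Speed limits (rad/s): [2.57, 2.57, 3.14, 3.14, 3.14, 3.14, 3.14].

INTERFACE

Orientations are given as a 3x3 rotation matrix whose columns are the frame's x, y, z axes.
In Python, from station import env, effector, solver, viewer, workorder, search_frame, tip_of gives the robot as it stands. Calls block until the motion is done:
- env.reach(position, orientation): joint-space move of the TCP to a pose.
- env.movel(position, frame=None, rate=0.15): straight line of the TCP; frame=None keeps the orientation; rate is the mean speed in m/s.
- env.goto_joints(angles): joint-space move.
- effector.release() and effector.grasp(squeeze=None): open the fingers fully, or close them until they stop; squeeze is the grip in N (None keeps the last).
- env.pause(seconds).
- solver.inverse_kinematics(position, orientation): joint angles nearest the present ones, or None.
- env.sense(): the state.
- viewer.read_camera(name): name is "side" or "top"; returns (picture, depth): 400x640x3 uint8, red, green, blue; 400x640 float32, m along the optical axis (not along the pixel's ray), 0 where there is no reading.
- viewer.camera_info(name): a dict with "intrinsics" (3x3 intrinsics, pixels), "eye" and "rotation" of the camera in the world. Camera axes: x right, y up, looking along -z (the intrinsics and any distortion apply to the point x, -y, -z); pixel columns grow to the right and rows downward; lengths in m; the calibration is good to about 2 mm. A picture is of the moment at which its call begins. camera_info takes no time and is no camera call.
A pose or a line that the arm cannot do raises env.PlanningError and nothing moves.
- workorder.finish_job(): hands the job in, once; it reports no verdict.
Trained networks look in the newest picture that a camera, given by its name, has taken for a name from the list of things; names that differ only in an ending like _2 or _b are one class to them, and where a whole thing is asked for, a point or a joint stands for the part that bears it (a point fixed in the world has none). Each returns a list of dicts, best first, with "score" (0 to 1); they miss things now and then, are a little off and sometimes report something else, mostly with a low value. They report only what shows in the picture. A call takes as long as a camera call.
- search_frame(camera, name): "at" ([x, y, z] in m, in world coordinates, good to about 4 mm: the middle of the surface that is visible of it).
- tip_of(camera, name): "at" ([x, y, z] in m, in world coordinates, good to about 4 mm: a listed point, or the origin of a listed thing).
The state is a dict: "t": time; "joint_positions": joint angles; "joint_velocities": joint speeds; "tau": joint torques, N m; "ee_pos": TCP position; "tcp_rot": TCP orientation; "wrist_force": force on the tool from outside, world axes, zero at the start; "moment": the same for the moment, N m; "gripper_width": finger opening in m.
Only numpy, scipy, OpenCV 4.12 (cv2) and the standard library are available. Lean on these libraries where they do the work, as an engineer would, in place of code of your own. Each camera call takes 0.05 s, during which the arm holds its last target.

## Working session

There is one attempt and no reset: what is moved stays moved. The work goes in short steps, each a Python script; the robot and the scene stay as the last script left them, time stands still between calls to the robot, and variables do not carry over. Pictures are saved under pics/ and viewed, and the job is handed in when it is done.

```bash
ls; mkdir -p pics; python3 - <<'E'
from station import env, effector, solver, viewer, workorder, search_frame, tip_of
import cv2, numpy as np
np.set_printoptions(precision=4,suppress=True)
for c in ("top","side"):
    p,d=viewer.read_camera(c); cv2.imwrite(f"pics/{c}0.png",p[:,:,::-1])
    i=viewer.camera_info(c); print(c,i["intrinsics"],i["eye"],i["rotation"])
    for n in ("jig","lane","rearm_top","pusher_face","module","module_contacts","spare","stop","flux","meter","screwdriver"):
        print(n,[(np.round(r["at"],3).tolist(),round(r["score"],2)) for r in tip_of(c,n)[:3]])
print(env.sense())
E
```

```text
pics
top [[438.5807   0.     320.0051]
 [  0.     438.5807 197.3215]
 [  0.       0.       1.    ]] [0.5126 0.0083 0.9705] [[-0.0056  0.9928 -0.1196]
 [-0.9998 -0.003   0.0216]
 [ 0.0211  0.1197  0.9926]]
jig []
lane [([0.525, -0.1, 0.011], 0.76)]
rearm_top [([0.77, 0.179, -0.0], 0.62), ([0.496, -0.256, 0.086], 0.48)]
pusher_face [([0.52, -0.166, 0.041], 0.53)]
module [([0.467, 0.24, 0.005], 0.91), ([0.45, 0.206, 0.03], 0.45)]
module_contacts [([0.449, 0.208, 0.032], 0.88)]
spare [([0.64, 0.134, 0.001], 0.96)]
stop [([0.764, 0.18, -0.001], 0.58)]
flux [([0.778, -0.16, 0.002], 0.98), ([0.463, 0.243, 0.003], 0.36)]
meter [([0.823, -0.005, -0.001], 0.78)]
screwdriver [([0.768, 0.179, 0.0], 0.59), ([0.78, -0.158, 0.0], 0.3)]
side [[377.4363   0.     316.0865]
 [  0.     377.4363 201.5725]
 [  0.       0.       1.    ]] [0.5292 0.5238 0.5274] [[-0.9835  0.1064 -0.1462]
 [-0.1806 -0.6123  0.7697]
 [-0.0076  0.7835  0.6214]]
jig [([0.519, -0.159, -0.001], 0.8), ([0.818, -0.005, -0.003], 0.18)]
lane [([0.531, -0.099, 0.014], 0.8), ([0.462, 0.242, -0.003], 0.37)]
rearm_top [([0.495, -0.258, 0
[... 196 characters left out ...]
36, 0.001], 0.92)]
stop []
flux [([0.778, -0.157, 0.002], 0.62)]
meter []
screwdriver [([0.767, 0.183, 0.002], 0.64)]
{'t': 1.2, 'joint_positions': array([-1.197 ,  0.4675, -0.0116,  1.6027,  0.006 ,  1.0714, -0.0563]), 'joint_velocities': array([ 0.0005,  0.0009,  0.0003, -0.0001,  0.0012, -0.0011,  0.0004]), 'tau': array([ -0.001 , -52.0443,  -0.0131, -24.4045,  -0.0567,   0.0114,
         0.    ]), 'ee_pos': array([0.2632, 0.5944, 0.2146]), 'tcp_rot': array([[ 0.9144,  0.0001,  0.4049],
       [-0.4049,  0.    ,  0.9144],
       [ 0.0001, -1.    ,  0.0001]]), 'wrist_force': array([0.5505, 0.1343, 0.3168]), 'moment': array([-0.0085, -0.0154,  0.0355]), 'gripper_width': 0.09182576982432755}
```

View pics/top0.png

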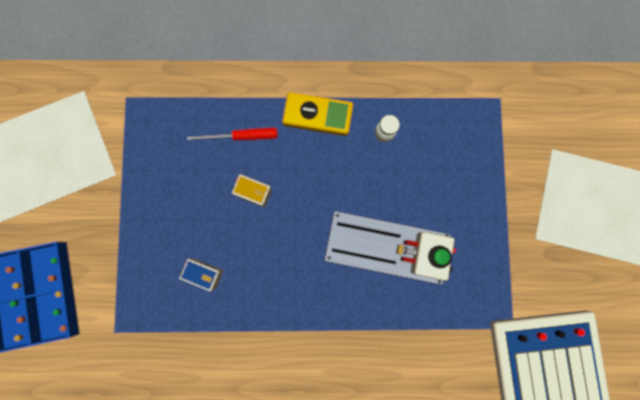

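View pics/side0.png

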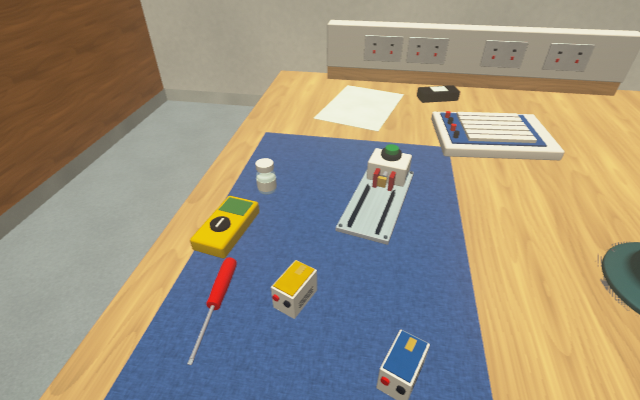

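The top view shows the blue module at about (199,275) with its brass patch to the right, so its contacts already point towards the jig. The jig is at about (392,247), with the button at (441,257). The side view agrees. Next I refine the poses with depth.

```bash
cat > h.py <<'E'
from station import env, effector, solver, viewer, workorder, search_frame, tip_of
import cv2, numpy as np
np.set_printoptions(precision=4,suppress=True)
def cloud(c):
    p,d=viewer.read_camera(c); i=viewer.camera_info(c); K=i["intrinsics"]
    v,u=np.mgrid[0:400,0:640]
    P=np.stack([(u-K[0,2])/K[0,0]*d,-(v-K[1,2])/K[1,1]*d,-d],-1)@np.array(i["rotation"]).T+np.array(i["eye"])
    P[d==0]=np.nan
    return p,P
def rect(P,xy,r,z0,z1):
    m=(np.hypot(P[...,0]-xy[0],P[...,1]-xy[1])<r)&(P[...,2]>z0)&(P[...,2]<z1)
    q=P[m]; 
    if len(q)<10: return None
    (c,s,a)=cv2.minAreaRect((q[:,:2]*1000).astype(np.float32))
    return len(q),np.round(c,1),np.round(s,1),round(a,1),round(float(np.median(q[:,2])),4),np.round(np.median(q[:,:2],0)*1000,1)
def frame(yaw):  # tool down, jaws (z) along module y where x axis yaw
    x=np.array([np.cos(yaw),np.sin(yaw),0]); y=np.array([0,0,-1.]); z=np.cross(x,y)
    return np.stack([x,y,z],1)
E
python3 - <<'E'
from h import *
for c in ("top","side"):
    p,P=cloud(c)
    print(c)
    print("module top",rect(P,(.465,.2415),.06,.045,.07))
    print("plate",rect(P,(.515,-.159),.16,.006,.016))
    print("rails",rect(P,(.53,-.1),.09,.018,.032))
    print("housing",rect(P,(.5,-.25),.07,.055,.067))
    print("button",rect(P,(.495,-.257),.03,.075,.1))
    g=(p[...,1].astype(int)>p[...,0]+40)&(p[...,1].astype(int)>p[...,2]+15)
    near=np.hypot(P[...,0]-.495,P[...,1]+.257)<.04
    q=P[g&near]; print("green",len(q),q.mean(0),q.min(0),q.max(0))
    if c=="top":
        cr=p[150:320,160:480]; cv2.imwrite("pics/crop1.png",cv2.resize(cr[:,:,::-1],None,fx=2.5,fy=2.5,interpolation=cv2.INTER_CUBIC))
E
```

```text
top
module top (760, array([463.7, 237.3]), array([70.5, 44.2]), 67.9, 0.0544, array([463.6, 235.9]))
plate (3786, array([ 473.6, -161.5]), array([279. , 196.7]), 78.5, 0.0109, array([ 525.6, -126.4]))
rails (460, array([ 528., -112.]), array([139.8,  65.7]), 78.4, 0.0226, array([ 539.9, -112.8]))
housing (1032, array([ 499.7, -248.3]), array([70.5, 89.4]), 78.5, 0.0606, array([ 501.4, -238.2]))
button (227, array([ 496.9, -256.5]), array([37.1, 41.5]), 51.4, 0.0844, array([ 497.5, -254.7]))
green 658 [ 0.4953 -0.2484  0.0682] [ 0.4562 -0.283   0.0563] [ 0.5342 -0.2171  0.0894]
side
module top (1715, array([463.8, 240.4]), array([70.7, 44.1]), 67.9, 0.0541, array([464.5, 245.5]))
plate (2545, array([ 517.5, -155.9]), array([259.8, 109.8]), 78.2, 0.0107, array([ 523.9, -108.9]))
rails (351, array([ 526.2, -113. ]), array([150.3,  65.4]), 78.2, 0.0226, array([ 520.4, -106.5]))
housing (531, array([ 499. , -244.9]), array([71.8, 89.5]), 78.1, 0.0604, array([ 498.4, -230.9]))
button (120, array([ 496.9, -252.6]), array([30.6, 30.1]), 63.9, 0.0837, array([ 497.7, -247.1]))
green 258 [ 0.4948 -0.2467  0.068 ] [ 0.4557 -0.2806  0.0588] [ 0.5346 -0.2179  0.0866]
```

View pics/crop1.png

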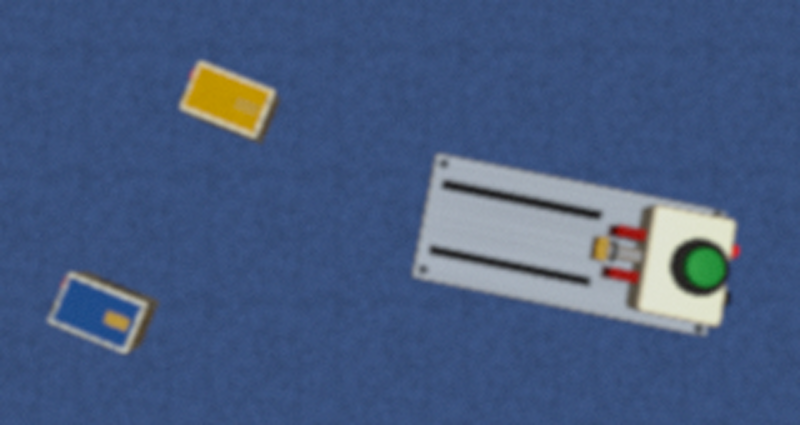

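```bash
cat >> h.py <<'E'
JY=np.radians(-101.7); U=np.array([np.cos(JY),np.sin(JY),0]); O=np.array([.5176,-.1585,0])
MY=np.radians(-112.1); M=np.array([.4638,.2390,0])
def jig(x,y,z): return O+U*x+np.array([-U[1],U[0],0])*y+np.array([0,0,z])
def F(yaw,flip): return frame(yaw+np.pi*flip)
E
python3 - <<'E'
from h import *
for fl in (0,1):
    for n,p,y in (("btn",jig(.098,0,.13),JY),("mod",M+[0,0,.15],MY),("mod",M+[0,0,.02],MY),("lane",jig(-.06,0,.034),JY),("end",jig(0,0,.034),JY)):
        print(fl,n,solver.inverse_kinematics(p,F(y,fl)))
E
```

```text
0 btn [-0.2781  0.5634  0.9188  1.9435 -0.5652  0.9152  0.723 ]
0 mod [-0.8822  0.3451  0.4141  1.9958 -0.1844  0.8364 -0.7514]
0 mod [-0.8162  0.5649  0.3441  2.0556 -0.3388  0.5745 -0.6203]
0 lane [-0.2505  0.5806  0.4755  2.0175 -0.4329  0.6418  0.3064]
0 end [-0.2023  0.6024  0.5603  2.0161 -0.5112  0.6631  0.4868]
1 btn [-0.4844  0.858   1.3443  1.9529 -0.9355  1.1577 -2.0996]
1 mod [-0.3871  0.3458 -0.1835  1.9637  0.0832  0.8392  2.1403]
1 mod [-0.3576  0.5625 -0.2253  2.0249  0.2202  0.5768  2.0213]
1 lane [-0.7635  1.0872  1.3333  2.0447 -1.2161  1.162  -2.1976]
1 end [-0.6502  1.0896  1.3333  2.0393 -1.2165  1.1646 -2.0889]
```

```bash
python3 - <<'E'
from h import *
effector.grasp(10)
f=F(JY,0)
env.reach(jig(.098,0,.18),f)
s=env.sense(); print(s["t"],s["ee_pos"],s["wrist_force"],s["gripper_width"])
env.movel(jig(.098,0,.095),f,rate=.12)
b=env.sense()["wrist_force"][2]
for z in np.arange(.092,.065,-.002):
    env.movel(jig(.098,0,z),f,rate=.03)
    s=env.sense(); fz=s["wrist_force"][2]-b
    print(round(z,4),s["ee_pos"],round(fz,2),round(s["t"],2))
    if abs(fz)>14: break
env.pause(.2); s=env.sense();print(s["ee_pos"],s["wrist_force"][2]-b,s["t"])
p,_=viewer.read_camera("side"); cv2.imwrite("pics/press.png",p[:,:,::-1])
E
```

```text
5.7333 [ 0.4982 -0.2536  0.1799] [-0.2921  0.3492  0.4242] 0.0003219731727467672
0.092 [ 0.498  -0.2545  0.0923] -0.51 6.84
0.09 [ 0.4977 -0.2544  0.09  ] -1.79 7.09
0.088 [ 0.4976 -0.2544  0.0878] -1.35 7.34
0.086 [ 0.498  -0.2547  0.0861] 1.35 7.59
0.084 [ 0.498  -0.2547  0.0841] 1.68 7.84
0.082 [ 0.498  -0.2547  0.0821] 3.5 8.09
0.08 [ 0.498  -0.2546  0.0801] 3.63 8.34
0.078 [ 0.498  -0.2546  0.0784] 5.39 8.59
0.076 [ 0.498  -0.2547  0.0782] 22.5 8.84
[ 0.498  -0.2547  0.0781] 23.118278093091224 9.0417
```

View pics/press.png

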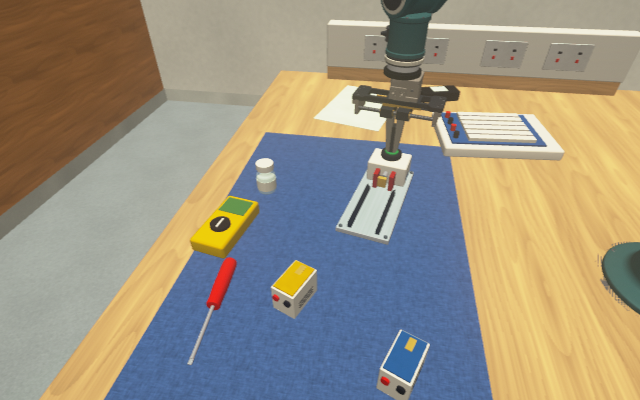

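The fingertips are centred on the button at about (391,153). It bottomed out at z = 0.078 with 23 N. Next I release it and fetch the module.

```bash
python3 - <<'E'
from h import *
env.movel(jig(.098,0,.18),rate=.15)
effector.release()
f=F(MY,0)
env.reach(M+[0,0,.15],f)
env.movel(M+[0,0,.024],f,rate=.12)
s=env.sense(); print(s["t"],s["ee_pos"],s["wrist_force"],s["gripper_width"])
effector.grasp(35)
s=env.sense(); print(s["t"],s["ee_pos"],s["wrist_force"],s["gripper_width"])
env.movel(M+[0,0,.16],f,rate=.12)
s=env.sense(); print(s["t"],s["ee_pos"],s["wrist_force"],s["gripper_width"])
for c in("side","top"):
    p,P=cloud(c); cv2.imwrite(f"pics/lift_{c}.png",p[:,:,::-1])
    for n in ("module","module_contacts"):print(c,n,[(np.round(r["at"],3).tolist(),round(r["score"],2)) for r in tip_of(c,n)[:2]])
E
```

```text
14.3083 [0.4644 0.2392 0.0246] [ 0.1137 -0.3189  0.9978] 0.09200418483284992
15.0917 [0.4636 0.2391 0.024 ] [-0.8848  0.3596  1.0225] 0.04359822680766893
16.375 [0.4633 0.2388 0.1593] [-0.5129  0.1485 -1.4931] 0.044139794797432956
side module [([0.463, 0.242, 0.133], 0.59)]
side module_contacts [([0.448, 0.207, 0.16], 0.58)]
top module [([0.465, 0.238, 0.138], 0.86)]
top module_contacts [([0.449, 0.206, 0.164], 0.66)]
```

View pics/lift_side.png

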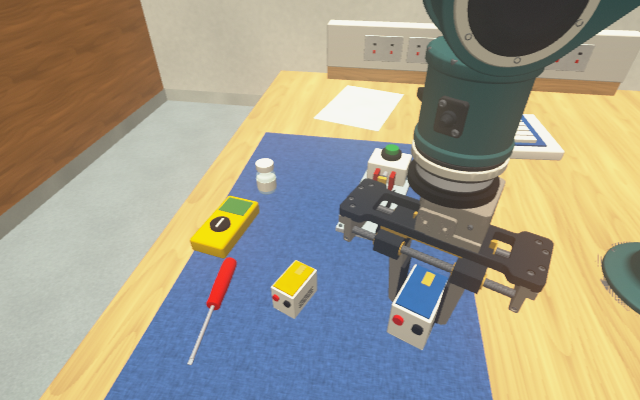

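The module is held level between the fingers at about (418,300), and the button is back up at (391,150). Next I lower it into the lane.

```bash
python3 - <<'E'
from h import *
f=F(JY,0)
env.reach(jig(-.065,0,.16),f)
env.movel(jig(-.065,0,.065),f,rate=.12)
b=env.sense()["wrist_force"]; print(b)
for z in (.055,.05,.046,.042,.039,.037,.036,.035,.034):
    env.movel(jig(-.065,0,z),f,rate=.04)
    s=env.sense(); d=s["wrist_force"]-b
    print(z,s["ee_pos"],d,round(s["t"],2))
    if d[2]>5 or np.abs(d).max()>12: break
for c in("side","top"):
    p,P=cloud(c); cv2.imwrite(f"pics/lane_{c}.png",p[:,:,::-1])
    for n in ("module","module_contacts"):print(c,n,[(np.round(r["at"],3).tolist(),round(r["score"],2)) for r in tip_of(c,n)[:2]])
E
```

```text
[ 0.317   0.2733 -2.51  ]
0.055 [ 0.5307 -0.0948  0.0549] [ 0.1555 -0.6759  0.0503] 19.3
0.05 [ 0.5305 -0.0948  0.0497] [ 0.0561 -0.9544  0.778 ] 19.57
0.046 [ 0.5306 -0.0948  0.0457] [ 0.3006 -0.1114 -0.201 ] 19.82
0.042 [ 0.5306 -0.0948  0.0417] [ 0.5843 -0.6078  0.8352] 20.07
0.039 [ 0.5307 -0.0948  0.0389] [ 0.0251 -0.121   1.4116] 20.32
0.037 [ 0.5307 -0.0948  0.0369] [-0.423  -0.0785  0.8995] 20.57
0.036 [ 0.5308 -0.0949  0.036 ] [-0.5503 -0.7872  0.3392] 20.82
0.035 [ 0.5309 -0.0949  0.036 ] [-2.8868  1.206  12.1809] 21.07
side module [([0.532, -0.092, 0.007], 0.64)]
side module_contacts [([0.519, -0.126, 0.035], 0.67)]
top module [([0.532, -0.091, 0.014], 0.43)]
top module_contacts []
```

View pics/lane_side.png

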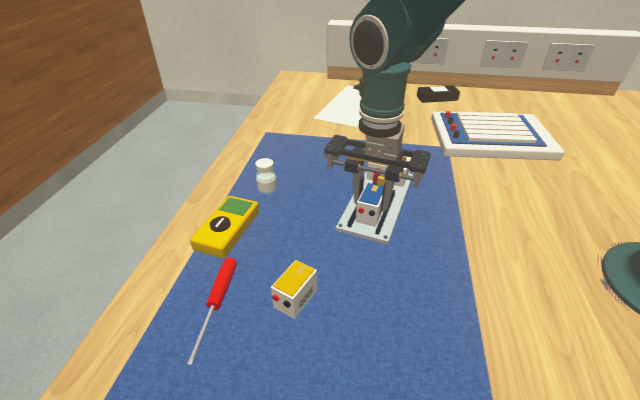

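The module stands in the lane between the rails at about (371,205), flat on the floor, since contact came at the expected height. Next I slide it to the stops with force feedback.

```bash
python3 - <<'E'
from h import *
f=F(JY,0)
effector.grasp(55)
env.movel(jig(-.065,0,.0362),f,rate=.03)
env.pause(.2)
b=env.sense()["wrist_force"]
env.movel(jig(-.03,0,.0362),f,rate=.05)
x=-.03; n=0
while x<.012:
    x+=.003 if x<-.0095 else .001
    env.movel(jig(x,0,.0362),f,rate=.03)
    s=env.sense(); d=s["wrist_force"]-b; ax=d@U; r=s["ee_pos"]-O
    print(round(x,4),"ex",round(r@U,4),"axial",round(ax,2),"lat",round(d@[-U[1],U[0],0],2),"z",round(d[2],2),round(s["t"],2))
    if ax<-22: break
env.pause(.3)
s=env.sense(); d=s["wrist_force"]-b; print(d@U,d[2],(s["ee_pos"]-O)@U,s["ee_pos"][2],s["gripper_width"],s["t"])
for c in("side","top"):
    p,P=cloud(c); cv2.imwrite(f"pics/end_{c}.png",p[:,:,::-1])
    if c=="side": cv2.imwrite("pics/end_crop.png",cv2.resize(p[120:250,310:470,::-1],None,fx=4.5,fy=4.5,interpolation=cv2.INTER_CUBIC))
    for n in ("module","module_contacts","pusher_face"):print(c,n,[(np.round((lambda a:[a@U,a@[-U[1],U[0],0],a[2]])(np.array(r["at"])-O),3).tolist(),round(r["score"],2)) for r in tip_of(c,n)[:2]])
E
```

```text
-0.027 ex -0.027 axial -0.69 lat 0.76 z -0.5 23.14
-0.024 ex -0.0237 axial 0.28 lat -0.74 z -1.61 23.39
-0.021 ex -0.0207 axial -0.85 lat 0.85 z -2.09 23.64
-0.018 ex -0.0189 axial -3.65 lat 1.08 z -0.03 23.89
-0.015 ex -0.0157 axial -4.11 lat 1.44 z -2.29 24.14
-0.012 ex -0.0128 axial -6.42 lat 1.61 z -0.61 24.39
-0.009 ex -0.0103 axial -6.17 lat 0.86 z -0.47 24.64
-0.008 ex -0.0096 axial -7.26 lat 1.19 z -0.53 24.89
-0.007 ex -0.0088 axial -6.94 lat 1.18 z 0.17 25.14
-0.006 ex -0.0079 axial -7.15 lat 0.86 z -0.22 25.39
-0.005 ex -0.007 axial -7.59 lat 0.97 z -0.43 25.64
-0.004 ex -0.0063 axial -8.55 lat 0.69 z 0.23 25.89
-0.003 ex -0.0054 axial -8.07 lat 0.77 z -0.17 26.14
-0.002 ex -0.0047 axial -8.75 lat 1.31 z 0.48 26.39
-0.001 ex -0.0042 axial -9.6 lat 0.83 z 0.77 26.64
-0.0 ex -0.0041 axial -11.7 lat -0.04 z 1.21 26.89
0.001 ex -0.0041 axial -14.84 lat -0.03 z 3.98 27.14
0.002 ex -0.0041 axial -16.03 lat -0.85 z 4.94 27.39
0.003 ex -0.0041 axial -17.46 lat -1.21 z 5.8 27.64
0.004 ex -0.0041 axial -20.93 lat -0.58 z 6.03 27.89
0.005 ex -0.0041 axial -22.7 lat -0.84 z 7.18 28.14
-21.755907294025526 7.475090545015277 -0.004030748341387856 0.036391685897778206 0.0438384602142157 28.4417
side module [([-0.007, -0.001, 0.009], 0.88)]
side module_contacts [([0.032, -0.002, 0.036], 0.96)]
side pusher_face []
top module [([-0.006, -0.002, 0.014], 0.54)]
top module_contacts []
top pusher_face [([-0.007, -0.0, 0.014], 0.75)]
```

View pics/end_crop.png

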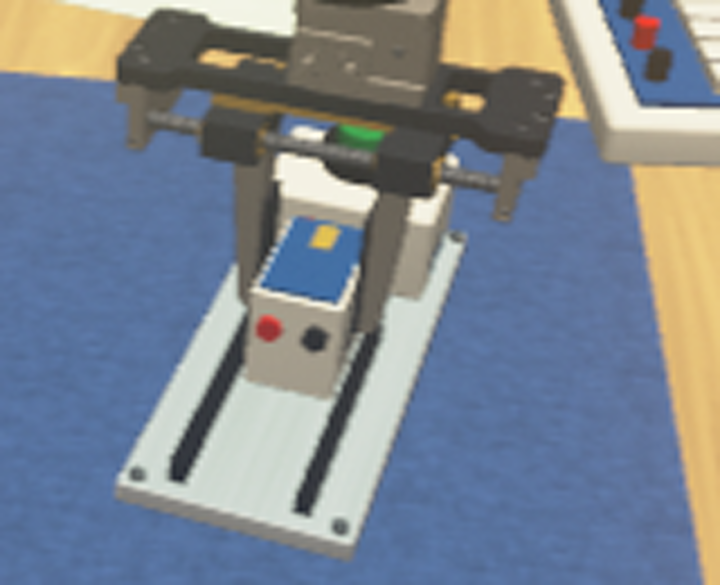

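The module sits level in the lane against the stops, and the button is visible and up at about (362,132) in the crop. First touch was at x ≈ −19 mm and the hard stop at −4.1 mm, so about 15 mm of plunger travel. I check that it holds steady, then hand in.

```bash
python3 - <<'E'
from h import *
for i in range(3):
    env.pause(.4); s=env.sense(); print(s["wrist_force"]@U,s["wrist_force"],(s["ee_pos"]-O)@U,s["gripper_width"],s["t"])
p,P=cloud("side"); print(rect(P,jig(-.007,0,0)[:2],.05,.063,.073))
workorder.finish_job()
E
```

```text
-22.156041975104365 [ 2.7202 22.0628  6.9277] -0.004058736806547806 0.04368469155100778 29.2417
-22.40332156022939 [ 3.5287 22.1479  6.7627] -0.003996317352136354 0.04377342234994995 29.6417
-22.16128096492811 [ 1.9366 22.2304  6.9897] -0.0040175531648527826 0.0434560489378848 30.0417
(438, array([ 517.2, -149.5]), array([74.6, 67.8]), 55.1, 0.0669, array([ 519. , -145.6]))
the job is handed in; nothing more can be done
```

The job is handed in: the jig is re-armed, and the blue module is pressed against both red stops with the gripper still holding it. No verdict is reported, so success rests on the checks below.

- **Button:** I pressed it until it bottomed out, about 8 mm down with 23 N on the fingers, then released it. Later pictures show it back up.
- **Placing:** I set the module in the lane with its contacts towards the plunger. It touched the floor at the expected height.
- **Sliding:** The plunger was first touched at x ≈ −19 mm of the jig, and the module met a hard stop at −4.1 mm. That is about 15 mm of travel.
- **Holding:** Over the last 1.2 s the push was a steady 22 N, against about 9 N from the spring, with a 55 N grip and no movement. The time was 30.0 s of the 54 s allowed.
- **Position:** The side camera's network put the contact end at x ≈ 32 mm and about 2 mm off the centre line, within its 4 mm accuracy.

Three checks failed or disagreed:
- The final depth fit of the module's top also caught the gripper fingers, so it gave no useful angle or position.
- The top camera did not find the contacts, and its plunger report was really the module.
- The two cameras differed by about 3–5 mm in y on fixed things; I used a value between them.

I did not re-measure the yellow module and the other items at the end. They looked unmoved in the pictures up to the placing in the lane, and the arm made no contact with them that I saw.

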